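Try a taper arbor in the bench stand and break it loose with the wedge

TASK

Take the arbor with the flat crossbar head out of the rack and stand it in the tapered socket of the steel stand with its bar across the line of the wedge; then push down and twist it about a quarter turn, either way, until the bar lies in line with the wedge and the arbor drops fully home, and let go. Then drive the stand's wedge through the slot as far as it goes, without touching the arbor, so that the wedge lifts it free, and leave it standing there. Leave the other two arbors in the rack.

Things in the scene. Friction and masses are not known exactly. Their poses are not given: they have to be found in the camera images.
- tee_grip (a point): Centre of the head of the arbor to use: a steel bar 60 mm long (x), 14 wide (y; grasp here), 24 high (z up). Below: neck dia 18, collar dia 52 (28-34 mm below), shank tapering dia 40 to 24, flat tang 20 (x) by 6 (y), foot 104 mm below. It hangs upright by the collar in one of 3 rack holes 85 mm apart; rack top 80 mm up. 0.45 kg. The other two heads: round knob, dark pointed chuck; same height.
- socket (a point): Centre of the socket's rim, 94 mm up; z up, x = way the wedge is driven (level). Bore dia 54 at the rim, 37 at 10 mm down, 23 at 58 mm down, where cheeks leave a 12 mm slot along x. Bar across x: tang stands on the cheeks, bar's centre 46 mm above this point. Bar within 15 deg of x, either way round: tang drops in, taper seats, bar's centre 34.5 mm above: home. Spring pads hold it: press 10 N.
- wedge_grip (a point): On the upright tab at the rear of the captive wedge, 18 mm below the tab's top, 62 mm above the table. Tab 16 mm wide across the wedge (y), 14 mm along it (x = driving direction, as the socket's x), from 36 to 80 mm above the table. It stands 165 mm behind the socket's axis when the wedge is fully back. Grasp it across 16 mm, or push it from behind.
- wedge (a joint): How far the wedge is driven, m: 0 fully back, 0.06 fully in (stop). It slides level along the socket's x axis and stays where it is left; 2.5 N of friction, up to about 10 N when lifting. It meets a seated arbor's tang at about 0.03 and has lifted the arbor about 9 mm at 0.06.
Things that resemble listed ones, but are neither listed nor needed, are in the scene too. Leave any green look-alike of the part that bears tee_grip alone.

How it is judged:
By the outcome, as a careful person would: the job done as asked, in the order asked, and still so for the second after the job is handed in, with the robot touching nothing.
It also fails if it takes over 53 s, if anything falls off the work surface, if the arm or the gripper's body presses on something with over 40 N, if the wrist force passes 120 N, or if a joint passes its speed limit or range.

ROBOT

A 6-joint arm with a two-finger parallel gripper is mounted at the origin on the work surface. World frame = base frame: x ahead of the robot, y to its left, z up, the work surface at z = 0. Lengths are in m, angles in rad, forces in N, time in s.
With the tool pointing down it reaches from about 0.25 to 0.725 m from the base axis. Payload 4 kg.
Tool frame: the origin (TCP) lies midway between the tips of the shut fingers; the grasp point (between the pads) lies 19 mm behind it (bot.grip_point_offset is the distance from the TCP to the grasp point, in m); z points along the fingers, y is the line along which they close (so a half turn about z gives the same grasp; the last joint's range is limited). The gripper opens to 85 mm and grips with 20 to 120 N. Pads are 22 mm wide; open, the fingers measure 114 mm over their backs; the gripper's body (76 mm by 85 mm) begins 54 mm behind the grasp point. The pads swing forward as they close: fully open they stand 13 mm farther back than shut.
Start: joints at [-1.25, 0.241, 0.005, 1.335, 0, 1.571], TCP at [0.158, -0.474, 0.231] pointing down, gripper open.
Joint ranges: [-2.72, 2.72], [-1.05, 1.87], [-1.09, 1.28], [-1.99, 2.15], [-1.42, 1.44], [-3.14, 3.14]. Speed limits (rad/s): [2.79, 2.79, 3.14, 3.14, 3.14, 3.14].

INTERFACE

Orientations are given as a unit quaternion [x, y, z, w].
In Python, from workcell import bot gives the robot as it stands.
- The arm moves only by the tool step_arm, never from a script. Its argument "targets" is text: rows parted by semicolons, each of 7 numbers parted by spaces: the opening, from -1 (shut) to 1 (fully open), so that 0 is half open, then the shift along the world's x, y, z normalised to -1 to 1, where 1 is 0.5 m, then the turn, a rotation vector about the world's x, y, z normalised to -1 to 1, where 1 is pi/4 rad. In form: gripper x y z wx wy wz; .... A call has 1 to 10 rows; each row is the pose to reach, as a shift and turn from the pose commanded when the call began; what a row does not reach only later rows make up. A row lasts 1/12 s, in which the tool goes at most 41.7 mm and 7.16 degrees, less where a joint would pass 70% of its speed; a pose out of reach is approached as far as the arm can. A call with a number of a shift or a turn outside -1 to 1 is refused whole. A call with a gripper value outside its range is refused whole. The fingers move at their own pace and stop on an object; the grip force is fixed at half the most. Time passes only in rows, so rows that repeat a pose let the fingers close. It gives the time, the measured TCP pose, the force, the opening and the grip force at its end, in the units of the state.
- bot.get_obs(): the state, without advancing time (a new reading comes with each control period).
- bot.camera(name): name is "side" or "top" or "wrist"; returns the picture (480x640x3 uint8, red, green, blue); there is no depth.
- bot.camera_info(name): a dict with "vertical_fov" (degrees; the focal length in pixels is half the picture's height over the tangent of half this angle, whatever the lens; pixels are square), "cx", "cy" (the principal point, pixels), "pose" (4x4, takes a point from camera to world coordinates). Camera axes: x right, y up, looking along -z (the intrinsics and any distortion apply to the point x, -y, -z); pixel columns grow to the right and rows downward; lengths in m; the calibration is good to about 2 mm. A picture is of the moment at which its call begins: read the wrist's pose just before it. camera_info takes no time and is no camera call; for the wrist camera it gives the pose at the moment of the call.
- bot.job_done(): hands the job in; it is judged then, once.
The state is a dict: "clock": time; "joint_pos": joint angles; "joint_vel": joint speeds; "tau": joint torques, N m; "eef_pos": TCP position; "tool_rot": TCP orientation; "ft_force": force on the tool from outside, world axes, zero at the start; "ft_torque": the same for the moment, N m; "grip_width": finger opening in m; "grasp_force": force on a finger pad.
Only numpy, scipy, OpenCV 4.12 (cv2) and the standard library are available. Lean on these libraries where they do the work, as an engineer would, in place of code of your own. Each camera call takes 0.05 s, during which the arm holds its last target. There are 200 camera calls.

## Working session

There is one attempt and no reset: what is moved stays moved. The work goes in short steps, Python scripts to look and compute and a tool call to move; the robot and the scene stay as the last step left them, time stands still between calls to the robot, and variables do not carry over. Pictures are saved under pics/ and viewed, at most 10 in all, crops included, and the job is handed in when it is done.

Besides the shell and the picture viewer there is one more tool, called as name(argument=value, ...), one argument or row to a line, values as JSON. step_arm: Moves the arm, as the interface text tells. Scaled input: -1 to 1 covers 0.5 m each way for a shift and pi/4 rad each way for a turn. Its arguments: {"type":"object","properties":{"targets":{"type":"string"}},"required":["targets"]}

```bash
mkdir -p pics; ls; python3 - <<'E'
from workcell import bot
import cv2,numpy as np
for n in("top","side"):
    i=bot.camera_info(n);print(n,i["vertical_fov"],i["cx"],i["cy"],[k for k in i]);print(np.round(i["pose"],4).tolist())
    cv2.imwrite(f"pics/{n}0.png",bot.camera(n)[:,:,::-1])
o=bot.get_obs();print(o["clock"],o["eef_pos"],o["tool_rot"])
E
```

```text
pics
top 56.06280402021374 320.00777278414375 248.9437703696858 ['vertical_fov', 'cx', 'cy', 'pose']
[[-0.0775, 0.9749, -0.2088, 0.3584], [-0.997, -0.075, 0.02, 0.0675], [0.0039, 0.2097, 0.9778, 0.9384], [0.0, 0.0, 0.0, 1.0]]
side 42.40576047453009 319.91122304675696 225.8926270346051 ['vertical_fov', 'cx', 'cy', 'pose']
[[-0.9956, 0.0591, -0.0722, 0.4895], [-0.0931, -0.6878, 0.7199, 0.744], [-0.0072, 0.7235, 0.6903, 0.7402], [0.0, 0.0, 0.0, 1.0]]
0.1 [ 0.1574649  -0.47393798  0.23050425] [ 9.87163879e-01  1.59707764e-01 -1.58262426e-04 -9.38847678e-04]
```

View pics/top0.png

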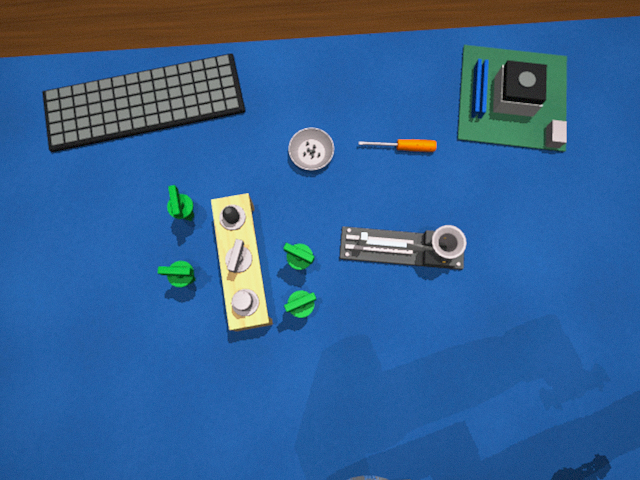

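View pics/side0.png

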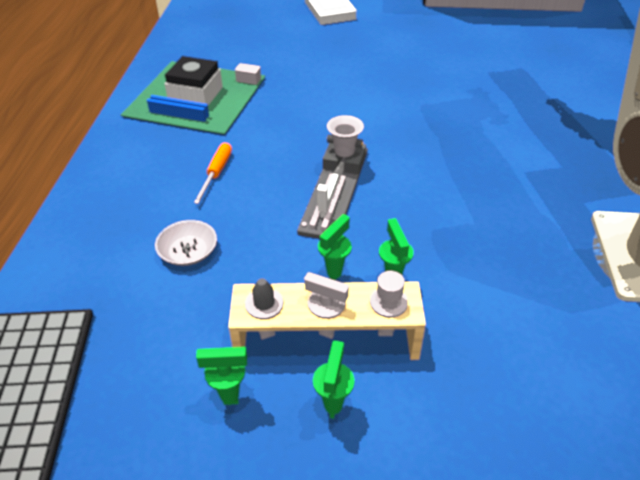

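The top view shows the rack's middle head at about (236,257), a bare steel bar that fits the description. The knob is at (242,301), the dark chuck at (231,214), and the green look-alikes stand around the rack. The stand's socket is at (449,241) and its wedge tab at (364,238). I'll confirm these in enlarged crops.

```bash
python3 - <<'E'
import cv2,numpy as np
t=cv2.imread("pics/top0.png");s=cv2.imread("pics/side0.png")
# top rack: x205-325,y215-290 ; stand x335-475
f=lambda im,x,y,w,h,k:cv2.resize(im[y:y+h,x:x+w],None,fx=k,fy=k,interpolation=cv2.INTER_CUBIC)
a=f(t,210,225,80,60,5);b=f(t,335,215,80,60,5);c=f(t,400,215,80,60,5);d=f(s,290,255,80,60,5)
cv2.imwrite("pics/c1.png",np.vstack([np.hstack([a,d]),np.hstack([b,c])]))
E
```

```text
(no output)
```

View pics/c1.png

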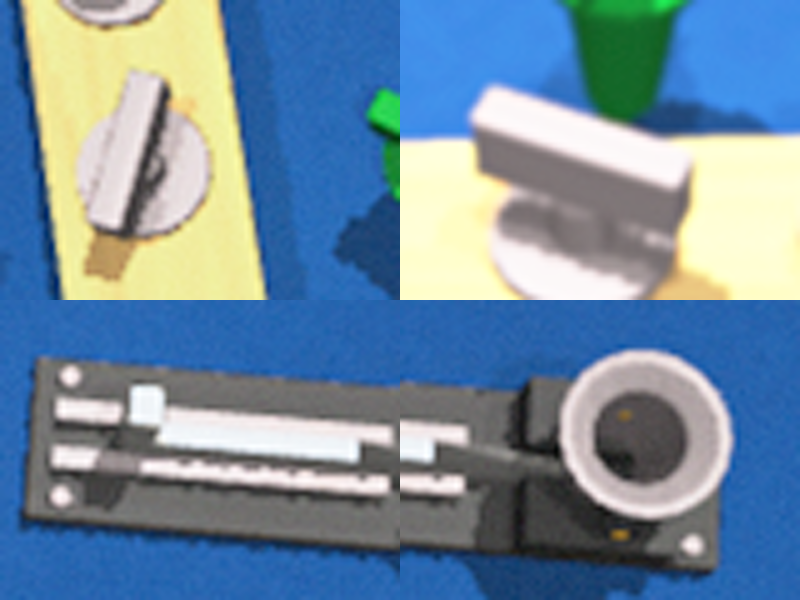

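The crop confirms it: the middle arbor is bare steel with a flat bar head. Its top-face corners are at crop px (132,72), (166,82), (125,232) and (88,220). The rim centre is at crop (646,435) and the tab top at crop (147,405).

```bash
cat > h.py <<'E'
from workcell import bot
import cv2,numpy as np
def ray(n,u,v,z,info=None):
    i=info or bot.camera_info(n);f=240/np.tan(np.radians(i["vertical_fov"]/2));P=np.array(i["pose"])
    d=P[:3,:3]@np.array([(u-i["cx"])/f,-(v-i["cy"])/f,-1]);o=P[:3,3]
    return o+d*(z-o[2])/d[2]
def proj(n,p,info=None):
    i=info or bot.camera_info(n);f=240/np.tan(np.radians(i["vertical_fov"]/2));P=np.array(i["pose"])
    q=P[:3,:3].T@(np.array(p)-P[:3,3]);return i["cx"]-f*q[0]/q[2],i["cy"]+f*q[1]/q[2]
E
python3 - <<'E'
from h import *
np.set_printoptions(precision=4,suppress=True)
c=[ray("top",210+x/5,225+y/5,.126) for x,y in((132,72),(166,82),(125,232),(88,220))]
print(*c); m=np.mean(c,0);print("bar",m); a=(c[0]+c[1]-c[2]-c[3])/2;print(np.linalg.norm(a),np.degrees(np.arctan2(a[1],a[0])),np.linalg.norm(c[0]-c[1]))
s=ray("top",449.2,242,.094);t=ray("top",364.5,236,.08);d=s-t;print("sock",s,"tab",t,np.linalg.norm(d[:2]),np.degrees(np.arctan2(d[1],d[0])))
# base edges: top edge (37,357)->(400,385ish) in crop b ; at z~.01
e1=ray("top",335+37/5,215+57/5,.012);e2=ray("top",335+400/5,215+87/5,.012);d=e2-e1;print(np.degrees(np.arctan2(d[1],d[0])))
e1=ray("top",335+25/5,215+220/5,.012);e2=ray("top",400+315/5,215+272/5,.012);d=e2-e1;print(np.degrees(np.arctan2(d[1],d[0])))
r=[ray("top",x,y,.08) for x,y in((231+2,217),(243,302))];print(r)
for n,p in(("bar",m),("s",s),("t",t)):print(n,proj("side",p))
print("greens",*[ray("top",x,y,.1) for x,y in((285,247),(312,260),(300,257))])
E
```

```text
[0.5617 0.2037 0.126 ] [0.557  0.1913 0.126 ] [0.502  0.2086 0.126 ] [0.5075 0.2219 0.126 ]
bar [0.5321 0.2064 0.126 ]
0.05739945479081506 -17.9558081005458 0.013261434861773672
sock [ 0.5332 -0.1987  0.094 ] tab [ 0.5609 -0.039   0.08  ] 0.16204859607122568 -99.81382152693799
-99.27544555292427
-99.3273430557892
[array([0.6192, 0.2164, 0.08  ]), array([0.4502, 0.2037, 0.08  ])]
bar (np.float64(329.0755813392635), np.float64(280.6610279951884))
s (np.float64(346.67623403506263), np.float64(125.25153279155029))
t (np.float64(323.8581180487928), np.float64(186.55003498073586))
greens [0.5463 0.1165 0.1   ] [0.5172 0.0671 0.1   ] [0.5248 0.0893 0.1   ]
```

step_arm(
  targets="1 .38 .68 .04 0 0 1;1 .38 .68 .04 0 0 1;1 .38 .68 .04 0 0 1;1 .38 .68 .04 0 0 1;1 .38 .68 .04 0 0 1;1 .38 .68 .04 0 0 1;1 .38 .68 .04 0 0 1;1 .38 .68 .04 0 0 1;1 .38 .68 .04 0 0 1;1 .38 .68 .04 0 0 1",
)

```text
clock: 0.93
eef_pos: [0.3491, -0.1306, 0.2514]
tool_rot: [0.85, 0.528, 0.001, -0.0]
ft_force: [-0.4, -0.6, -0.1]
grip_width: 0.0856
grasp_force: 0.0
```

```bash
python3 - <<'E'
from workcell import bot
o=bot.get_obs();print(o["joint_pos"],o["tool_rot"],o["eef_pos"])
E
```

```text
[-0.35949263 -0.02267007 -0.24245556  1.35063027  0.00175684  1.67071307] [ 8.49534381e-01  5.27532490e-01  8.12305923e-04 -3.84690021e-04] [ 0.34906353 -0.13061674  0.25144816]
```

step_arm(
  targets="1 .37 .68 .02 0 0 1;1 .37 .68 .02 0 0 1;1 .37 .68 .02 0 0 1;1 .37 .68 .02 0 0 1;1 .37 .68 .02 0 0 1;1 .37 .68 .02 0 0 1;1 .37 .68 .02 0 0 1;1 .37 .68 .02 0 0 1;1 .37 .68 .02 0 0 1",
)

```text
clock: 1.68
eef_pos: [0.5271, 0.1968, 0.2604]
tool_rot: [0.585, 0.811, -0.0, -0.0]
ft_force: [0.8, 0.6, 1.2]
grip_width: 0.0856
grasp_force: 0.0
```

step_arm(
  targets="1 0 0 0 0 0 1;1 0 0 0 0 0 1;1 0 0 0 0 0 1;1 0 0 0 0 0 1;1 0 0 0 0 0 1;1 0 0 0 0 0 1;1 0 0 0 0 0 1",
)

```text
clock: 2.27
eef_pos: [0.5265, 0.1947, 0.2603]
tool_rot: [0.228, 0.974, -0.0, -0.001]
ft_force: [0.1, -0.1, 0.0]
grip_width: 0.0856
grasp_force: 0.0
```

step_arm(
  targets="1 0 0 0 0 0 .19;1 0 0 0 0 0 .19;1 0 0 0 0 0 .19;1 0 0 0 0 0 .19",
)

```text
clock: 2.6
eef_pos: [0.5267, 0.1947, 0.2607]
tool_rot: [0.158, 0.987, -0.0, -0.0]
ft_force: [-0.2, 0.7, -0.6]
grip_width: 0.0852
grasp_force: 0.0
```

```bash
python3 - <<'E'
from h import *
i=bot.camera_info("wrist");im=bot.camera("wrist");cv2.imwrite("pics/w1.png",im[:,:,::-1])
o=bot.get_obs();print(o["joint_pos"],o["tool_rot"],o["eef_pos"])
import json;json.dump({k:(np.array(v).tolist()) for k,v in i.items()},open("w1.json","w"));print(i)
print([proj("wrist",p,i) for p in ([.533,.207,.126],)])
E
```

```text
[ 3.54153536e-01  3.56333706e-01  2.40364903e-01  1.45527405e+00
 -5.42145407e-05  6.71412400e-01] [ 1.57964985e-01  9.87444689e-01 -1.33154159e-04 -1.81247827e-04] [0.52675201 0.19474514 0.2607697 ]
{'vertical_fov': 62.69246290332686, 'cx': 316.823539273374, 'cy': 235.0760002603072, 'pose': array([[ 3.11355802e-01, -9.11422753e-01, -2.69009536e-01,
         4.58920958e-01],
       [ 9.50293265e-01,  2.98776416e-01,  8.76091534e-02,
         2.17752476e-01],
       [ 5.24729515e-04, -2.82915569e-01,  9.59144674e-01,
         4.04663256e-01],
       [ 0.00000000e+00,  0.00000000e+00,  0.00000000e+00,
         1.00000000e+00]])}
[(np.float64(334.1904935271822), np.float64(223.9887608385562))]
```

View pics/w1.png

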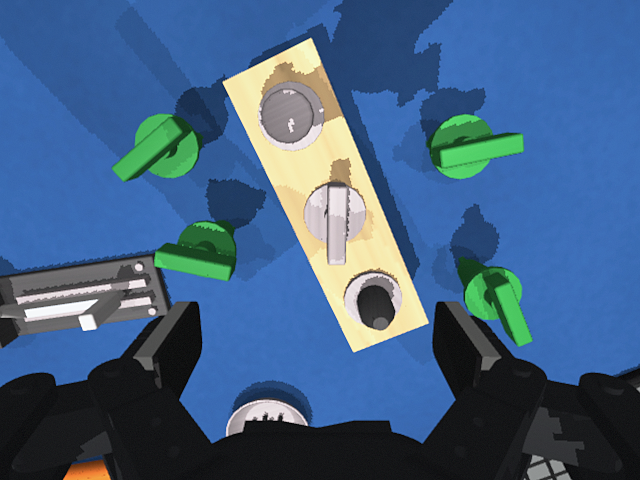

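The wrist view shows the steel bar at about (337,224), running up and down the image. The fingers have clear space on both sides, and the chuck is at (373,300). I'll zoom in for the corners.

```bash
python3 - <<'E'
import cv2
t=cv2.imread("pics/w1.png")
cv2.imwrite("pics/c2.png",cv2.resize(t[170:275,280:400],None,fx=5,fy=5,interpolation=cv2.INTER_CUBIC))
E
```

```text
(no output)
```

View pics/c2.png

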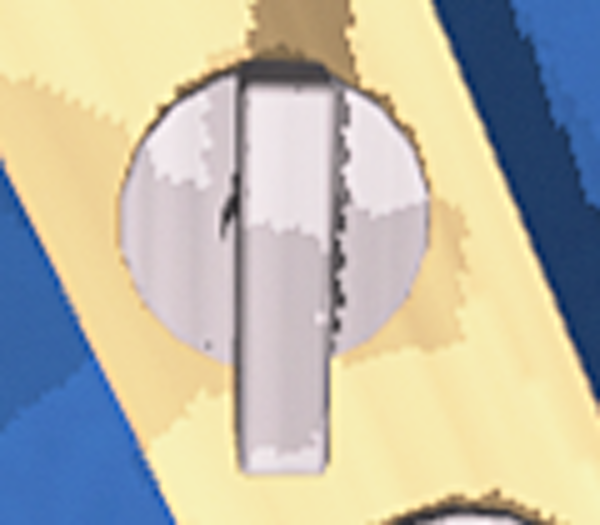

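```bash
python3 - <<'E'
from h import *
import json
i=json.load(open("w1.json"));np.set_printoptions(precision=4,suppress=True)
c=[ray("",280+x/5,170+y/5,.126,i) for x,y in((245,82),(333,82),(326,472),(240,472))]
m=np.mean(c,0);a=(c[3]+c[2]-c[0]-c[1])/2;print(m,np.linalg.norm(a),np.degrees(np.arctan2(a[1],a[0])),np.linalg.norm(c[0]-c[1]))
print("collar",ray("",280+275/5,170+212/5,.086,i))
print("tab",ray("",93,318,.08,i))
E
```

```text
[0.5355 0.2085 0.126 ] 0.05915649296710598 -18.154244849814816 0.012522091740428811
collar [0.5344 0.2091 0.086 ]
tab [ 0.5614 -0.0313  0.08  ]
```

step_arm(
  targets="0 .017 .028 -.1 0 0 0;0 .017 .028 -.15 0 0 0;0 .017 .028 -.2 0 0 0;0 .017 .028 -.25 0 0 0;0 .017 .028 -.29 0 0 0;0 .017 .028 -.328 0 0 0;0 .017 .028 -.328 0 0 0;0 .017 .028 -.328 0 0 0",
)

```text
clock: 3.32
eef_pos: [0.5344, 0.2084, 0.0961]
tool_rot: [0.157, 0.988, -0.001, -0.001]
ft_force: [0.5, -0.1, 1.1]
grip_width: 0.0427
grasp_force: 0.0
```

step_arm(
  targets="-1 0 0 0 0 0 0;-1 0 0 0 0 0 0;-1 0 0 0 0 0 0;-1 0 0 0 0 0 0;-1 0 0 0 0 0 0;-1 0 0 0 0 0 0;-1 0 0 0 0 0 0",
)

```text
clock: 3.9
eef_pos: [0.5366, 0.2091, 0.0991]
tool_rot: [0.157, 0.988, 0.001, 0.002]
ft_force: [0.1, -0.1, 6.1]
grip_width: 0.0129
grasp_force: 58.7
```

step_arm(
  targets="-1 0 0 .04 0 0 0;-1 0 0 .1 0 0 0;-1 0 0 .16 0 0 0;-1 0 0 .22 0 0 0;-1 0 0 .28 0 0 0;-1 0 0 .32 0 0 0;-1 0 0 .32 0 0 0;-1 0 0 .32 0 0 0",
)

```text
clock: 4.57
eef_pos: [0.5356, 0.209, 0.2572]
tool_rot: [0.157, 0.988, 0.0, 0.001]
ft_force: [-0.5, 0.4, -5.9]
grip_width: 0.0127
grasp_force: 58.9
```

step_arm(
  targets="-1 0 -.6 0 0 0 .2;-1 0 -.6 0 0 0 .2;-1 0 -.6 0 0 0 .2;-1 0 -.6 0 0 0 .2;-1 0 -.6 0 0 0 .2;-1 0 -.6 0 0 0 .2;-1 0 -.6 0 0 0 .2;-1 0 -.6 0 0 0 .2;-1 0 -.6 0 0 0 .2;-1 0 -.6 0 0 0 .2",
)

```text
clock: 5.4
eef_pos: [0.5339, -0.0916, 0.2542]
tool_rot: [0.08, 0.997, 0.001, -0.003]
ft_force: [-0.6, 0.3, -4.9]
grip_width: 0.0132
grasp_force: 59.5
```

```bash
python3 - <<'E'
from h import *
for k in range(3): bot.camera("wrist")
i=bot.camera_info("wrist");im=bot.camera("wrist");cv2.imwrite("pics/w2.png",im[:,:,::-1])
o=bot.get_obs();print(o["joint_pos"],o["tool_rot"],o["eef_pos"])
import json;json.dump({k:(np.array(v).tolist()) for k,v in i.items()},open("w2.json","w"))
E
```

```text
[-1.66252088e-01  3.18941176e-01  1.75367121e-01  1.42888100e+00
  3.47819620e-04 -1.01891762e-02] [ 7.79524079e-02  9.96956721e-01  2.46305406e-04 -8.10814239e-04] [ 0.53506261 -0.08967697  0.25613811]
```

View pics/w2.png

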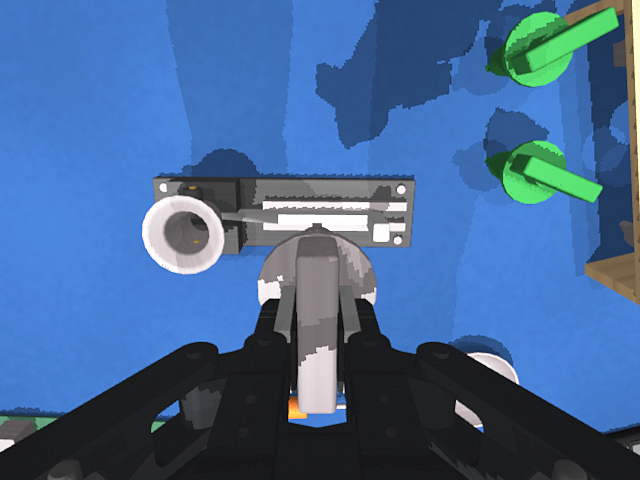

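The wrist view shows the held bar, the stand's rim around (183,234) and the tab at about (381,231). I'll enlarge the stand.

```bash
python3 - <<'E'
import cv2,numpy as np
t=cv2.imread("pics/w2.png")
f=lambda x,y:cv2.resize(t[y:y+110,x:x+140],None,fx=4,fy=4,interpolation=cv2.INTER_CUBIC)
cv2.imwrite("pics/c3.png",np.hstack([f(135,170)[:,:400],f(320,170)[:,:400]]))
E
```

```text
(no output)
```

View pics/c3.png

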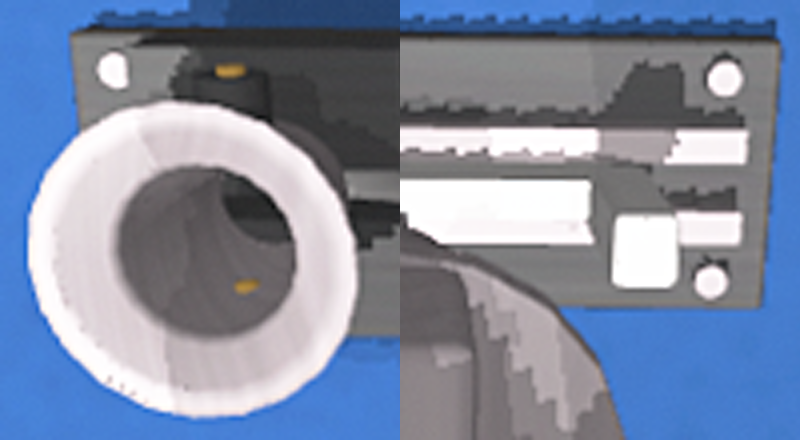

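```bash
python3 - <<'E'
from h import *
import json
i=json.load(open("w2.json"));np.set_printoptions(precision=4,suppress=True)
s=ray("",183.1,234.75,.094,i);t=ray("",381.5,232.75,.08,i);d=s-t;print(s,t,np.linalg.norm(d[:2]),np.degrees(np.arctan2(d[1],d[0])))
for z in(0,.012):
    a=ray("",153.75,178,z,i);b=ray("",414.5,180,z,i);d=a-b;print(np.linalg.norm(d),np.degrees(np.arctan2(d[1],d[0])))
# held bar check: top corners approx
c=[ray("",x,y,.256+.019+.012,i) for x,y in((297,262),(339,262),(334,412),(300,412))];m=np.mean(c,0);print("bar",m)
o=bot.get_obs();R=o["tool_rot"];print(np.degrees(2*np.arctan2(R[1],R[0])),o["ft_force"])
# top-view check
print(proj("top",s),proj("top",t),proj("side",s))
E
```

```text
[ 0.5362 -0.1984  0.094 ] [ 0.5637 -0.038   0.08  ] 0.162763309046013 -99.75434517136563
0.2646097758232166 -99.361201664277
0.25666886568578606 -99.36120166427702
bar [ 0.5328 -0.0885  0.287 ]
171.05823730593653 [ 0.0691 -0.2153 -3.9115]
(np.float64(448.82338104941823), np.float64(240.54779483959564)) (np.float64(363.8182007143816), np.float64(234.62839951593745)) (np.float64(345.0744064486775), np.float64(125.27923060477598))
```

step_arm(
  targets="-1 .002 -.08 0 0 0 -.01;-1 .002 -.16 0 0 0 -.01;-1 .002 -.217 0 0 0 -.01;-1 .002 -.217 -.05 0 0 -.01;-1 .002 -.217 -.1 0 0 -.01;-1 .002 -.217 -.1 0 0 -.01;-1 .002 -.217 -.1 0 0 -.01",
)

```text
clock: 6.18
eef_pos: [0.5352, -0.1981, 0.2054]
tool_rot: [0.082, 0.997, 0.001, -0.002]
ft_force: [0.4, 0.9, -3.2]
grip_width: 0.0132
grasp_force: 59.6
```

step_arm(
  targets="-1 .002 0 -.03 0 0 0;-1 .002 0 -.06 0 0 0;-1 .002 0 -.08 0 0 0;-1 .002 0 -.1 0 0 0;-1 .002 0 -.115 0 0 0;-1 .002 0 -.13 0 0 0;-1 .002 0 -.14 0 0 0;-1 .002 0 -.146 0 0 0;-1 .002 0 -.146 0 0 0",
)

```text
clock: 6.93
eef_pos: [0.537, -0.1996, 0.1334]
tool_rot: [0.083, 0.997, 0.0, -0.001]
ft_force: [0.6, -0.2, -4.5]
grip_width: 0.0131
grasp_force: 59.6
```

step_arm(
  targets="-1 0 0 -.006 0 0 0;-1 0 0 -.01 0 0 0;-1 0 0 -.014 0 0 0;-1 0 0 -.018 0 0 0;-1 0 0 -.018 0 0 0",
)

```text
clock: 7.35
eef_pos: [0.5375, -0.1998, 0.1253]
tool_rot: [0.083, 0.997, -0.0, 0.0]
ft_force: [-0.6, 0.2, -4.2]
grip_width: 0.0131
grasp_force: 59.7
```

step_arm(
  targets="-1 -.002 .002 -.004 0 0 0;-1 -.002 .002 -.008 0 0 0;-1 -.002 .002 -.008 0 0 0;-1 -.002 .002 -.008 0 0 0",
)

```text
clock: 7.68
eef_pos: [0.5386, -0.1997, 0.1248]
tool_rot: [0.083, 0.997, -0.001, 0.004]
ft_force: [-1.9, -0.1, 10.0]
grip_width: 0.0132
grasp_force: 61.8
```

step_arm(
  targets="-1 -.002 0 -.003 0 0 -.1;-1 -.002 0 -.003 0 0 -.25;-1 -.002 0 -.003 0 0 -.4;-1 -.002 0 -.003 0 0 -.55;-1 -.002 0 -.003 0 0 -.7;-1 -.002 0 -.003 0 0 -.85;-1 -.002 0 -.003 0 0 -1;-1 -.002 0 -.003 0 0 -1",
)

```text
clock: 8.35
eef_pos: [0.5381, -0.2, 0.1244]
tool_rot: [0.46, 0.888, 0.0, 0.005]
ft_force: [-2.5, -0.3, 14.1]
grip_width: 0.013
grasp_force: 62.6
```

step_arm(
  targets="-1 0 0 -.002 0 0 -.15;-1 0 0 -.002 0 0 -.3;-1 0 0 -.002 0 0 -.45;-1 0 0 -.002 0 0 -.6;-1 0 0 -.002 0 0 -.75;-1 0 0 -.002 0 0 -.88;-1 0 0 -.002 0 0 -.99;-1 0 0 -.002 0 0 -.99;-1 0 0 -.002 0 0 -.99",
)

```text
clock: 9.1
eef_pos: [0.5357, -0.1991, 0.1189]
tool_rot: [0.76, 0.65, 0.0, 0.001]
ft_force: [-0.0, -1.4, -1.8]
grip_width: 0.0133
grasp_force: 59.9
```

step_arm(
  targets="-1 0 0 -.004 0 0 0;-1 0 0 -.008 0 0 0;-1 0 0 -.012 0 0 0;-1 0 0 -.016 0 0 0;-1 0 0 -.02 0 0 0;-1 0 0 -.022 0 0 0;-1 0 0 -.022 0 0 0",
)

```text
clock: 9.68
eef_pos: [0.5361, -0.1997, 0.1123]
tool_rot: [0.761, 0.649, 0.001, 0.003]
ft_force: [-7.1, -0.1, 23.3]
grip_width: 0.0128
grasp_force: 65.4
```

step_arm(
  targets="-1 0 0 .006 0 0 0;-1 0 0 .006 0 0 0;0 0 0 .006 0 0 0;0 0 0 .006 0 0 0;0 0 0 .006 0 0 0;0 0 0 .006 0 0 0;0 0 0 .006 0 0 0",
)

```text
clock: 10.27
eef_pos: [0.5352, -0.1984, 0.1099]
tool_rot: [0.761, 0.649, -0.0, -0.001]
ft_force: [-0.1, 0.7, 0.2]
grip_width: 0.0427
grasp_force: 0.0
```

step_arm(
  targets="0 0 0 .05 0 0 0;0 0 0 .1 0 0 0;0 0 0 .17 0 0 0;0 0 0 .24 0 0 0;0 0 0 .24 0 0 0",
)

```text
clock: 10.68
eef_pos: [0.5389, -0.1999, 0.2382]
tool_rot: [0.761, 0.649, 0.003, 0.006]
ft_force: [1.6, -0.2, 0.8]
grip_width: 0.0425
grasp_force: 0.0
```

```bash
python3 - <<'E'
from h import *
import json
o=bot.get_obs();print(o["joint_pos"],o["tool_rot"],o["eef_pos"])
i=bot.camera_info("wrist");a=bot.camera("wrist");s=bot.camera("side")
json.dump({k:(np.array(v).tolist()) for k,v in i.items()},open("w3.json","w"))
cv2.imwrite("pics/w3.png",a[:,:,::-1]);cv2.imwrite("pics/s3.png",s[:,:,::-1])
b=cv2.resize(s[70:250,260:420],(400,450),interpolation=cv2.INTER_CUBIC)
cv2.imwrite("pics/c4.png",np.hstack([cv2.resize(a,(400,300)),b[:300]])[:,:,::-1])
print(proj("side",[.536,-.1984,.1405]))
E
```

```text
[-3.55289044e-01  3.77963696e-01  2.13615582e-01  1.39344630e+00
  2.54450244e-04  1.37356477e+00] [0.76070679 0.6490631  0.00327979 0.00561436] [ 0.5388742  -0.19985824  0.23817169]
(np.float64(345.7094940320963), np.float64(103.34008431901054))
```

View pics/c4.png

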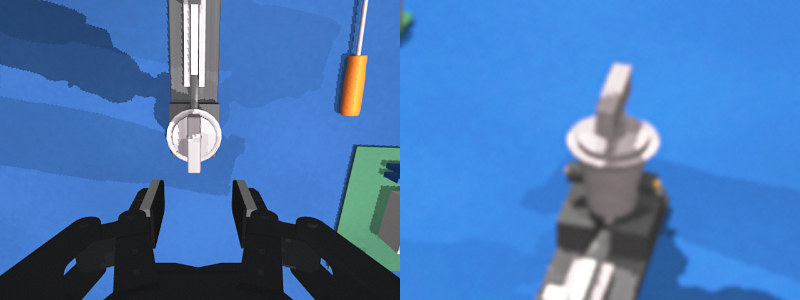

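Side and wrist views show the arbor seated with its bar in line with the wedge. Next I'll grip the wedge tab.

step_arm(
  targets="0 .02 .08 0 0 0 0;0 .04 .16 0 0 0 0;0 .053 .24 0 0 0 0;0 .053 .32 0 0 0 0;0 .053 .32 -.08 0 0 -.01;0 .053 .32 -.16 0 0 -.01;0 .053 .32 -.22 0 0 -.01;0 .053 .32 -.22 0 0 -.01;0 .053 .32 -.22 0 0 -.01;0 .053 .32 -.22 0 0 -.01",
)

```text
clock: 11.62
eef_pos: [0.5624, -0.0389, 0.1212]
tool_rot: [0.763, 0.646, 0.0, 0.0]
ft_force: [-0.9, -1.6, 0.8]
grip_width: 0.0428
grasp_force: 0.0
```

step_arm(
  targets="0 .001 .004 -.04 0 0 0;0 .001 .004 -.08 0 0 0;0 .001 .004 -.12 0 0 0;0 .001 .004 -.152 0 0 0;0 .001 .004 -.152 0 0 0;-1 .001 .004 -.152 0 0 0;-1 .001 .004 -.152 0 0 0;-1 .001 .004 -.152 0 0 0;-1 .001 .004 -.152 0 0 0;-1 .001 .004 -.152 0 0 0",
)

```text
clock: 12.45
eef_pos: [0.563, -0.0368, 0.0471]
tool_rot: [0.763, 0.646, 0.001, 0.001]
ft_force: [-2.8, 0.8, 5.6]
grip_width: 0.0154
grasp_force: 59.5
```

step_arm(
  targets="-1 -.003 -.02 0 0 0 0;-1 -.007 -.04 0 0 0 0;-1 -.01 -.06 0 0 0 0;-1 -.012 -.072 0 0 0 0;-1 -.014 -.084 0 0 0 0;-1 -.016 -.096 0 0 0 0;-1 -.018 -.108 0 0 0 0;-1 -.02 -.118 0 0 0 0;-1 -.021 -.124 0 0 0 0;-1 -.021 -.124 0 0 0 0",
)

```text
clock: 13.28
eef_pos: [0.5536, -0.0933, 0.0471]
tool_rot: [0.762, 0.647, 0.006, -0.003]
ft_force: [-1.1, 17.3, 6.0]
grip_width: 0.0152
grasp_force: 59.7
```

step_arm(
  targets="-1 -.001 -.006 0 0 0 0;-1 -.002 -.012 0 0 0 0;-1 -.002 -.012 0 0 0 0;-1 -.002 -.012 0 0 0 0",
)

```text
clock: 13.62
eef_pos: [0.5535, -0.0935, 0.0471]
tool_rot: [0.761, 0.649, 0.009, -0.006]
ft_force: [1.2, 30.9, 6.9]
grip_width: 0.0151
grasp_force: 59.7
```

step_arm(
  targets="-1 .001 .008 0 0 0 0;-1 .001 .008 0 0 0 0;0 .001 .008 0 0 0 0;0 .001 .008 0 0 0 0;0 .001 .008 0 0 0 0;0 .001 .008 0 0 0 0;0 .001 .008 0.04 0 0 0;0 .001 .008 0.1 0 0 0;0 .001 .03 0.2 0 0 0;0 .001 .06 0.26 0 0 0",
)

```text
clock: 14.45
eef_pos: [0.5506, -0.077, 0.1744]
tool_rot: [0.765, 0.644, -0.001, -0.0]
ft_force: [1.5, 0.2, 0.6]
grip_width: 0.0429
grasp_force: 0.0
```

```bash
python3 - <<'E'
from h import *
import json
for k in range(3): bot.camera("wrist")
i=bot.camera_info("wrist");a=bot.camera("wrist");s=bot.camera("side");t=bot.camera("top")
json.dump({k:(np.array(v).tolist()) for k,v in i.items()},open("w4.json","w"))
cv2.imwrite("pics/w4.png",a[:,:,::-1]);cv2.imwrite("pics/s4.png",s[:,:,::-1]);cv2.imwrite("pics/t4.png",t[:,:,::-1])
s3=cv2.imread("pics/s3.png")[:,:,::-1]
f=lambda s:cv2.resize(s[80:230,280:380],(200,300),interpolation=cv2.INTER_CUBIC)
r1=np.hstack([cv2.resize(a,(400,300)),f(s3),f(s)])
cv2.imwrite("pics/c5.png",np.vstack([r1,np.hstack([cv2.resize(s,(400,300)),cv2.resize(t,(400,300))])])[:,:,::-1])
print(bot.get_obs()["eef_pos"])
E
```

```text
[ 0.55052598 -0.07566048  0.17237205]
```

View pics/c5.png

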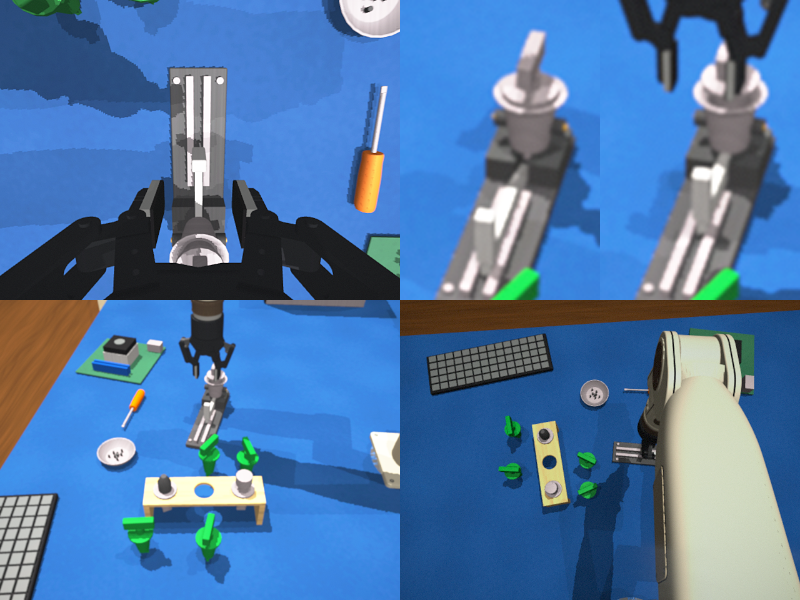

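The wedge is well in and the gripper is off. I'll back away and use the last picture to check tab travel and lift.

step_arm(
  targets="0 0 0 .06 0 0 0;0 0 .02 .12 0 0 0;-0 0 .1 .16 0 0 0;0 0 .18 .16 0 0 0;0 0 .26 .16 0 0 0;0 0 .3 .16 0 0 0;0 0 .3 .16 0 0 0",
)

```text
clock: 15.33
eef_pos: [0.5504, 0.0783, 0.2513]
tool_rot: [0.762, 0.648, -0.001, -0.002]
ft_force: [0.5, 0.1, -0.0]
grip_width: 0.0425
grasp_force: 0.0
```

```bash
python3 - <<'E'
from h import *
s=bot.camera("side")[:,:,::-1];cv2.imwrite("pics/s5.png",s)
s3=cv2.imread("pics/s3.png");w=cv2.imread("pics/w4.png")
f=lambda s:cv2.resize(s[75:200,305:380],None,fx=4,fy=4,interpolation=cv2.INTER_CUBIC)
g=cv2.resize(w[220:345,290:340],None,fx=4,fy=4,interpolation=cv2.INTER_CUBIC)
cv2.imwrite("pics/c6.png",np.hstack([f(s3),f(s),g]))
E
```

```text
(no output)
```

View pics/c6.png

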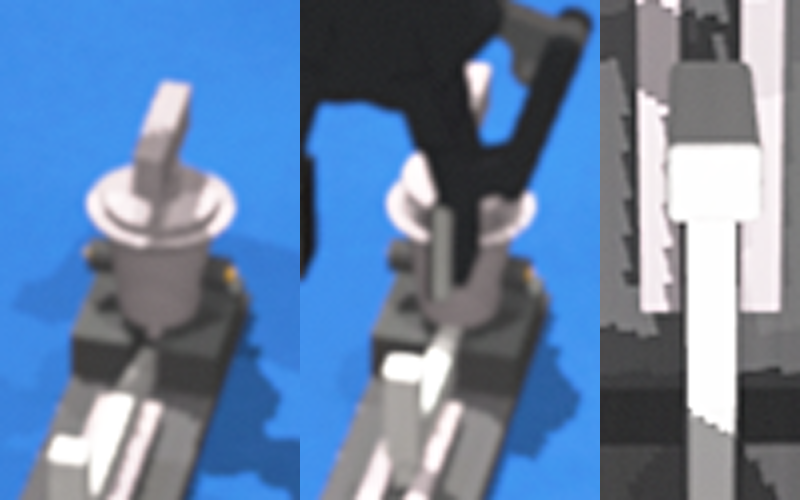

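```bash
python3 - <<'E'
from h import *
import json
i=json.load(open("w4.json"));t=ray("",318.75,265.5,.08,i);print(t,np.linalg.norm(t[:2]-[.536,-.1984]))
a=ray("side",322.5,187.5,.08);b=ray("side",330.75,166.75,.08);print(a,b,np.linalg.norm(a-b))
p=proj("side",[.536,-.1984,.1405]);q=proj("side",[.536,-.1984,.1495]);print(p[1]-q[1])
E
```

```text
[ 0.5538781  -0.09504857  0.08      ] 0.10488634219398685
[ 0.56289133 -0.03643113  0.08      ] [ 0.55374361 -0.09262727  0.08      ] 0.05693581310440007
4.396208646375058
```

```bash
python3 -c "
from workcell import bot
print(bot.job_done())"
```

```text
the job is handed in; nothing more can be done
None
```

I handed the job in at about 15 s on the robot's clock: the crossbar arbor was seated, twisted home and released, and the wedge was driven to its stop. The final pictures put the tab 105 mm behind the socket, as expected fully in, and the arbor lifted about 9 mm and still standing; the other two arbors are still in the rack.

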